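# Clamp the cutting board at the fruit table

### The arm

A 6-joint arm with a two-finger parallel gripper is mounted at the origin on the work surface. World frame = base frame: x ahead of the robot, y to its left, z up, the work surface at z = 0. Lengths are in m, angles in rad, forces in N, time in s.
With the tool pointing down it reaches from about 0.35 to 0.85 m from the base axis. Payload 8.1 kg.
Tool frame: the origin (TCP) lies midway between the tips of the shut fingers; the grasp point (between the pads) lies 19 mm behind it (env.grip_depth is the distance from the TCP to the grasp point, in m); z points along the fingers, y is the line along which they close (so a half turn about z gives the same grasp; the last joint's range is limited). The gripper opens to 85 mm and grips with 20 to 120 N. Pads are 22 mm wide; open, the fingers measure 114 mm over their backs; the gripper's body (76 mm by 85 mm) begins 54 mm behind the grasp point. The pads swing forward as they close: fully open they stand 13 mm farther back than shut.
Start: joints at [-1.434, 0.13, 1.488, -0, 1.523, -0.085], TCP at [0.132, -0.585, 0.231] pointing down, gripper open.
Joint ranges: [-2.96, 2.96], [-0.89, 2.26], [0.02, 2.5], [-1.34, 4.48], [0, 2.73], [-2.66, 2.66]. Speed limits (rad/s): [2.39, 2.39, 2.79, 3.14, 3.14, 3.14].

### API

Orientations are given as [roll, pitch, yaw] about the fixed x, y, z axes, in that order (R = Rz(yaw) Ry(pitch) Rx(roll)).
In Python, from cell import env, claw, get_image gives the robot as it stands. Calls block until the motion is done:
- env.move_ptp(position, orientation): joint-space move of the TCP to a pose.
- env.movel(position, rot=None, velocity=0.15, stop_force=None): straight line of the TCP; rot=None keeps the orientation; velocity is the mean speed in m/s. With stop_force (N) it stops when the force on the tool has changed by that much, and returns True; else False.
- env.move_joints(angles): joint-space move.
- claw.set_gripper(opening, force=None): finger opening in m; force is the grip in N (None keeps the last); returns when the fingers have stopped.
- env.pause(seconds).
- env.solve_ik(position, orientation): joint angles nearest the present ones, or None.
- get_image(name): name is "scene" or "top"; returns a dict with "image" (400x640x3 uint8, red, green, blue), "intrinsics" (3x3 intrinsics, pixels), "distortion" ([k1, k2, p1, p2, k3] as OpenCV has them; the pictures are not rectified), "R" (3x3) and "t" (3): a world point X has camera coordinates R X + t. Camera axes: x right, y down, z forward; pixel columns grow to the right and rows downward; lengths in m; the calibration is good to about 2 mm. A picture is of the moment at which its call begins. There is no depth.
A pose or a line that the arm cannot do raises env.Unreachable and nothing moves.
- env.close_job(): hands the job in; it is judged then, once.
Readings, each from a call of its own:
- env.get_time(): time.
- env.get_q(): joint angles.
- env.get_qd(): joint speeds.
- env.get_joint_torque(): joint torques, N m.
- env.get_position(): TCP position.
- env.get_tcp_rot(): TCP orientation.
- env.get_force(): force on the tool from outside, world axes, zero at the start.
- env.get_torque(): the same for the moment, N m.
- env.get_width(): finger opening in m.
- env.get_grasp_force(): force on a finger pad.
Only numpy, scipy, OpenCV 4.12 (cv2) and the standard library are available. Lean on these libraries where they do the work, as an engineer would, in place of code of your own. Each camera call takes 0.05 s, during which the arm holds its last target. There are 200 camera calls.

### The job

Get the fruit-cutting board ready for slicing: with the fingertips push the bamboo board along its frame until it sits flush against the back bar, and after that flip the clamp's red lever over past its centre so that it snaps across and clamps the board down. Only touch and push, do not lift or carry anything: the half grapefruit stays standing on the board and rides along, and the things around the frame stay where they are.

Things in the scene. Friction and masses are not known exactly. Their poses are not given: they have to be found in the camera images.
- fixture: Aluminium frame fixed to the table. Origin: on the table, mid-foot of the back bar's inner face; +x is the way the board is pushed, z up. Back bar: 250 mm along y, x = 0 to +50 mm, 30 mm high. Side rails 20 mm wide, 14 mm high run back to x = -270 mm, inner faces at y = +-105 mm; the -x end is open. The toggle clamp stands on the bar's middle (y = 0).
- board: Bamboo cutting board, 160 mm along x, 200 along y, 22 thick, 0.34 to 0.55 kg, loose, flat on the table between the rails with 5 mm play each side, axes parallel to the frame's. Origin: centre of its underside. Starts 30 to 90 mm short of the back bar; flush against it, its origin is at x = -80 mm of the frame. Pushed at the middle of its -x edge it slides with 2 to 5 N.
- grapefruit: Half a grapefruit, cut face down on the board, a dome 68 mm across and 35 mm high, 0.10 to 0.18 kg, loose. Origin: centre of the cut face (its underside). Stands near the middle of the board, at least 10 mm clear of where the clamp foot comes down.
- clamp (a joint): Lever angle, rad. 0 = open: lever leans 0.6 from upright to the frame's +x, clamp foot raised. 0.6 = upright, the centre. About 1.2 = closed: lever leans to -x over the board, rubber foot pressing on it 18 mm inside the bar's face (stop at 1.3 with no board). A spring drives it away from the centre to either side, up to 0.42 N m (4 to 6 N at the paddle); past the centre it snaps across by itself.
- lever_tip (a point): Middle of the lever's free end, 110 mm from its hinge; moves with it. The outer 60 mm is a flat red paddle 40 mm wide (along the frame's y), 14 mm thick. When open this point is at x = +84 mm of the frame, 143 mm above the table. To close, push the paddle from its +x side towards the frame's -x.
- lever_pivot (a point): Hinge of the clamp's lever, fixed on the frame at x = +22 mm, y = 0, 52 mm above the table. The hinge axis lies along the frame's y.
- cup: Paper cup, 74 mm wide, 88 mm high, empty, loose, off the frame's -y side. Origin: centre of the underside. Leave alone.
- jar: Amber honey jar with yellow cap, 64 mm wide, 85 mm high, loose, off the frame's -y side near the clamp. Origin: centre of the underside. Leave alone.
- bowl: White bowl, 110 mm wide, 45 mm high, loose, off the frame's +y side near the clamp. Origin: centre of the underside. Leave alone.
- bottle: Water bottle, 62 mm wide, 200 mm high, loose, to the robot's right. Origin: centre of the underside. Leave alone.
- tongs: Steel tongs lying flat, 255 mm long along x, 90 mm wide, 12 mm high, loose. Origin: underside, near the middle. Leave alone.
Mind the look-alikes: they are no part of the job. What is meant by the grapefruit is not purple or turquoise, and is the smaller of those in its own colour.

How it is judged:
By the outcome, as a careful person would: the job done as asked, in the order asked, and still so for the second after the job is handed in, with the robot touching nothing.
It also fails if it takes over 53 s, if anything falls off the work surface, if the arm or the gripper's body presses on something with over 40 N, if the wrist force passes 120 N, or if a joint passes its speed limit or range.

## Working session

There is one attempt and no reset: what is moved stays moved. The work goes in short steps, each a Python script; the robot and the scene stay as the last script left them, time stands still between calls to the robot, and variables do not carry over. Pictures are saved under pics/ and viewed, at most 10 in all, crops included, and the job is handed in when it is done.

```bash
mkdir -p pics; ls; python3 - <<'E'
from cell import env, claw, get_image
import cv2,pickle
for n in ("scene","top"):
    d=get_image(n); cv2.imwrite(f"pics/{n}0.png",d["image"][:,:,::-1]); pickle.dump(d,open(f"{n}.pkl","wb"))
    print(n,d["t"],d["R"].round(3).tolist())
print(env.get_time(),env.get_tcp_rot())
E
```

```text
pics
scene [ 0.05338503 -0.2576594   1.40268725] [[0.017, 1.0, 0.003], [0.617, -0.008, -0.787], [-0.787, 0.015, -0.617]]
top [-0.05492314  0.55826239  1.08781203] [[0.012, -1.0, 0.0], [-0.979, -0.012, -0.202], [0.202, 0.002, -0.979]]
0.1 [-3.13991223e+00 -9.36562587e-05  2.21822521e-01]
```

View pics/scene0.png

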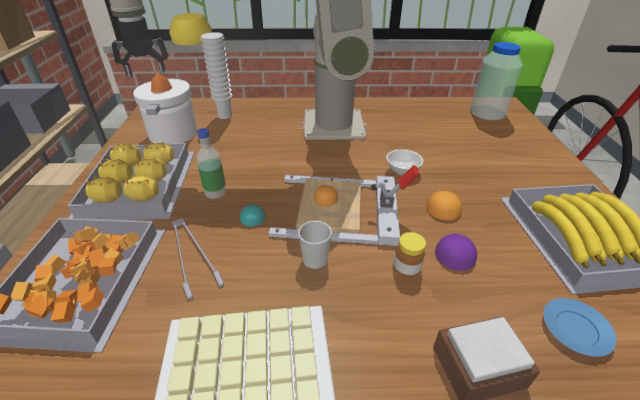

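View pics/top0.png

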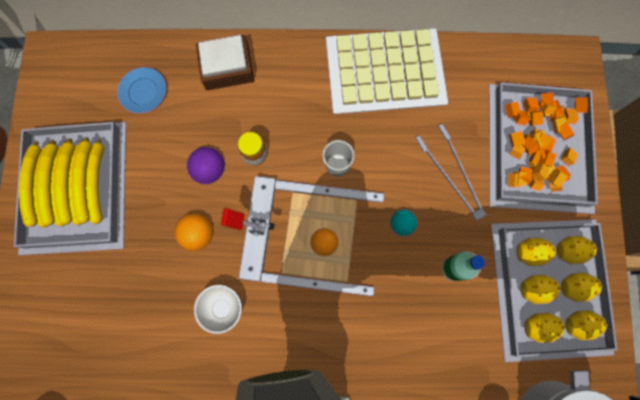

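Top view: frame with the bar at (258,228) and rails running right; the board is at (320,236) and the red lever at (232,218). What could be taken for the grapefruit: orange dome on the board (325,241), bigger orange (193,231), purple (206,165), turquoise (403,222). I choose (325,241), the smaller orange one, and check it in a close crop.

```bash
python3 - <<'E'
import cv2
i=cv2.imread("pics/top0.png")[160:340,180:420]
cv2.imwrite("pics/crop0.png",cv2.resize(i,None,fx=3.3,fy=3.3,interpolation=cv2.INTER_CUBIC))
E
cat > h.py <<'E'
import numpy as np,cv2,pickle
def ray(d,uv,z):
    p=cv2.undistortPoints(np.array([[uv]],float),np.array(d["intrinsics"]),np.array(d["distortion"]))[0,0]
    R,t=np.array(d["R"]),np.array(d["t"]); c=-R.T@t; v=R.T@np.array([*p,1])
    return c+v*(z-c[2])/v[2]
def proj(d,X):
    R=np.array(d["R"]); return cv2.projectPoints(np.atleast_2d(X).astype(float),cv2.Rodrigues(R)[0],np.array(d["t"],float),np.array(d["intrinsics"]),np.array(d["distortion"]))[0][:,0]
E
```

```text
(no output)
```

View pics/crop0.png

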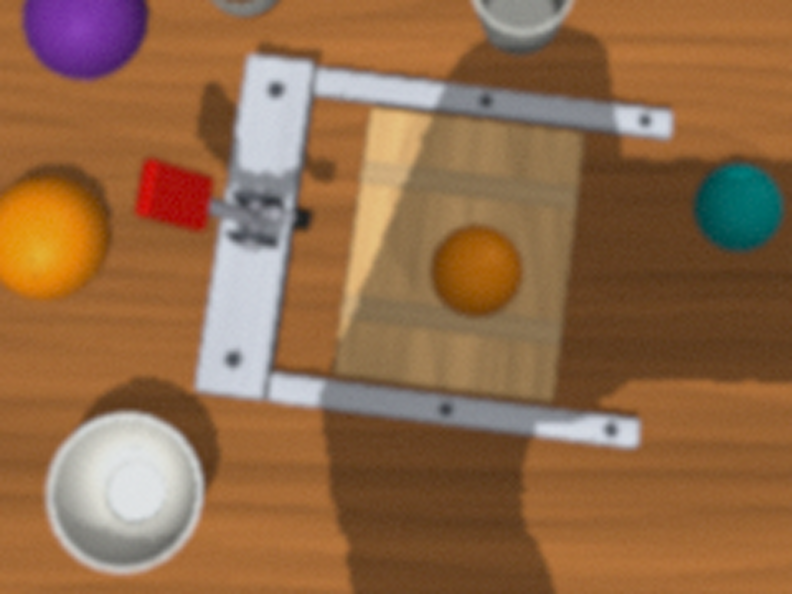

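```bash
cat > m.py <<'E'
from h import *
from scipy.optimize import least_squares
d=pickle.load(open("top.pkl","rb"))
C=lambda u,v:(180+(u+.5)/3.3-.5,160+(v+.5)/3.3-.5)
P=[(249,55),(314,62),(268,400),(196,389),(673,110),(671,138),(640,420),(638,448)]
F=np.array([(50,-125,30),(0,-125,30),(0,125,30),(50,125,30),(-270,-125,14),(-270,-105,14),(-270,105,14),(-270,125,14)])/1e3
uv=np.array([C(*p) for p in P])
def W(q,f):
    f=np.atleast_2d(f);c,s=np.cos(q[2]),np.sin(q[2]);return np.c_[q[0]+c*f[:,0]-s*f[:,1],q[1]+s*f[:,0]+c*f[:,1],f[:,2]]
r=least_squares(lambda q:(proj(d,W(q,F))-uv).ravel(),[.55,0.1,1.5]);q=r.x
print(q,r.fun.reshape(-1,2).round(1).tolist())
def inv(X): c,s=np.cos(q[2]),np.sin(q[2]);a=X[:2]-q[:2];return np.array([c*a[0]+s*a[1],-s*a[0]+c*a[1],X[2]])
for n,p,z in [("b",(372,106),.022),("b",(583,130),.022),("b",(553,403),.022),("b",(335,374),.022),("grape",(476,270),.035),("paddle tip",(142,190),.143),("jar cap",((250-180)*3.3,(145-160)*3.3),.085),("bowl",(125,490),.045),("bigorange",(48,237),.035),("turq",(738,207),.03)]:
    X=ray(d,C(*p),z);print(n,X.round(3),(inv(X)*1e3).round(0))
print("tip exp",proj(d,W(q,[.084,0,.143])),C(142,190)); np.save("q.npy",q)
E
python3 m.py; python3 - <<'E'
from cell import env
import numpy as np,sys
sys.path.insert(0,'.')
q=np.load('q.npy');c,s=np.cos(q[2]),np.sin(q[2])
w=lambda x,y,z:[q[0]+c*x-s*y,q[1]+s*x+c*y,z]
for yaw in (q[2]-np.pi,q[2],q[2]-np.pi/2):
  for p in [(-270,0,25),(-300,0,120),(-165,0,25),(130,0,130),(60,0,130),(-20,0,130),(140,0,250)]:
    print(round(yaw,2),p,env.solve_ik(w(*np.array(p)/1e3),[np.pi,0,yaw]))
E
```

```text
[0.49531249 0.09376874 1.45854345] [[-0.2, -0.3], [0.2, 0.0], [-1.1, -0.1], [-0.3, 0.6], [0.4, 0.2], [0.2, -0.4], [0.6, -0.0], [0.3, -0.1]]
b [0.588 0.037 0.022] [-46. -99.  22.]
b [ 0.572 -0.12   0.022] [-204. -100.   22.]
b [ 0.372 -0.098  0.022] [-205.  101.   22.]
b [0.391 0.059 0.022] [-47. 100.  22.]
grape [ 0.465 -0.042  0.035] [-138.   15.   35.]
paddle tip [0.503 0.178 0.143] [ 85.   2. 143.]
jar cap [0.688 0.137 0.085] [  64. -186.   85.]
bowl [0.307 0.201 0.045] [ 85. 200.  45.]
bigorange [0.485 0.269 0.035] [173.  30.  35.]
turq [ 0.514 -0.232  0.03 ] [-322.  -55.   30.]
tip exp [[223.21462418 216.25619149]] (222.6818181818182, 217.22727272727275)
-1.68 (-270, 0, 25) None
-1.68 (-300, 0, 120) None
-1.68 (-165, 0, 25) None
-1.68 (130, 0, 130) None
-1.68 (60, 0, 130) None
-1.68 (-20, 0, 130) None
-1.68 (140, 0, 250) None
1.46 (-270, 0, 25) [-0.46227422  0.06208596  1.95979529  0.          1.1197114  -0.35002135]
1.46 (-300, 0, 120) [-0.51824732 -0.04491248  1.87615166  0.          1.31035348 -0.40599445]
1.46 (-165, 0, 25) [-2.52589420e-01  2.28598615e-02  2.00032652e+00 -4
[... 651 characters left out ...]
0, 120) [-5.18247320e-01 -4.49124830e-02  1.87615166e+00 -4.44089210e-16
  1.31035348e+00  1.16480188e+00]
-0.11 (-165, 0, 25) [-2.52589420e-01  2.28598615e-02  2.00032652e+00 -4.44089210e-16
  1.11840627e+00  1.43045978e+00]
-0.11 (130, 0, 130) [ 3.20077638e-01  8.44258441e-02  1.72580887e+00 -4.44089210e-16
  1.33135794e+00  2.00312684e+00]
-0.11 (60, 0, 130) [ 1.98841739e-01 -2.15989378e-04  1.81296549e+00 -4.44089210e-16
  1.32884316e+00  1.88189094e+00]
-0.11 (-20, 0, 130) [ 4.58853282e-02 -7.30531649e-02  1.88391927e+00 -4.44089210e-16
  1.33072655e+00  1.72893453e+00]
-0.11 (140, 0, 250) [ 3.36327091e-01  1.93012773e-02  1.57090873e+00 -4.44089210e-16
  1.55138264e+00  2.01937629e+00]
```

Calibration fits within about 1 px; the board is 46 mm short, and the fruit at frame (-138, 15) rides on it. Next: push the board.

```bash
cat > w.py <<'E'
from cell import env, claw, get_image
from h import *
q=np.load('q.npy');c,s=np.cos(q[2]),np.sin(q[2])
w=lambda x,y,z:[q[0]+c*x/1e3-s*y/1e3,q[1]+s*x/1e3+c*y/1e3,z/1e3]
O=[np.pi,0,q[2]]
def fr():
    X=env.get_position();a=np.array(X[:2])-q[:2];return (np.array([c*a[0]+s*a[1],-s*a[0]+c*a[1],X[2]])*1e3).round(1)
def ff():
    a=env.get_force();return np.round([c*a[0]+s*a[1],-s*a[0]+c*a[1],a[2]],1)
def snap(n):
    d=get_image(n);return d
E
python3 - <<'E'
from w import *
env.move_ptp(w(-245,0,270),O); claw.set_gripper(.06)
print(fr(),ff())
print(env.movel(w(-245,0,6),velocity=.15,stop_force=8),fr(),ff())
print(env.movel(w(-222,0,6),velocity=.06,stop_force=8),fr(),ff())
print(env.movel(w(-160,0,6),velocity=.03,stop_force=14),fr(),ff(),env.get_time())
d=get_image("top");cv2.imwrite("pics/t1.png",cv2.resize(d["image"][150:330,180:420,::-1],None,fx=3.3,fy=3.3,interpolation=cv2.INTER_CUBIC))
E
```

```text
[-245.3    0.   269.9] [-0.2 -0.1  0.1]
False [-245.2   -0.7    6.8] [ 0.1 -0.8 -0.2]
False [-221.6   -0.     6. ] [-0.1 -0.5 -0.4]
True [-171.4    0.4    5.8] [-3.5 -0.   2.2] 6.4333
```

View pics/t1.png

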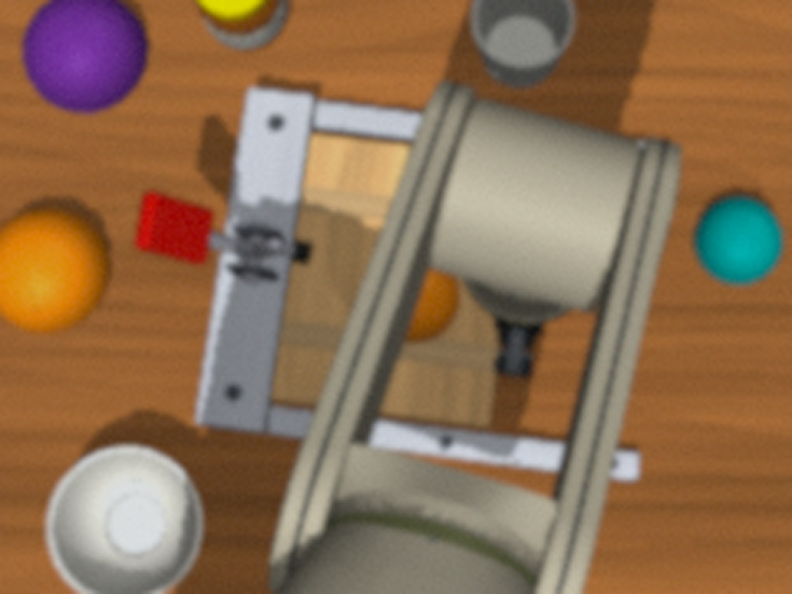

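The board's front edge meets the bar (crop x≈270–305) with no gap, and the fingers stopped at -171.4 mm against the -171 expected. The fruit has ridden along. Next is the lever.

```bash
python3 - <<'E'
from w import *
env.movel(w(-200,0,8),velocity=.06); env.movel(w(-215,0,270),velocity=.2); claw.set_gripper(0)
env.move_ptp(w(135,0,270),O)
d=get_image("top");cv2.imwrite("pics/t2.png",cv2.resize(d["image"][150:330,180:420,::-1],None,fx=3.3,fy=3.3,interpolation=cv2.INTER_CUBIC))
print(env.movel(w(130,0,115),velocity=.15,stop_force=8),fr(),ff())
for x in (100,80,60,45,30,20,10):
    r=env.movel(w(x,0,115),velocity=.06,stop_force=20);print(x,r,fr(),ff(),env.get_time())
    if r: break
d=get_image("scene");cv2.imwrite("pics/s2.png",cv2.resize(d["image"][130:290,240:480,::-1],None,fx=3.3,fy=3.3,interpolation=cv2.INTER_CUBIC))
E
```

```text
False [130.4  -0.8 116.2] [0.7 0.8 0.8]
100 False [ 1.001e+02 -1.000e-01  1.152e+02] [4.4 0.1 0.2] 12.3667
80 False [ 80.5  -0.9 116. ] [ 5.2 -1.7  4.1] 12.85
60 True [ 68.8  -1.1 117.1] [ 3.6 -0.2  3.9] 13.1417
```

View pics/s2.png

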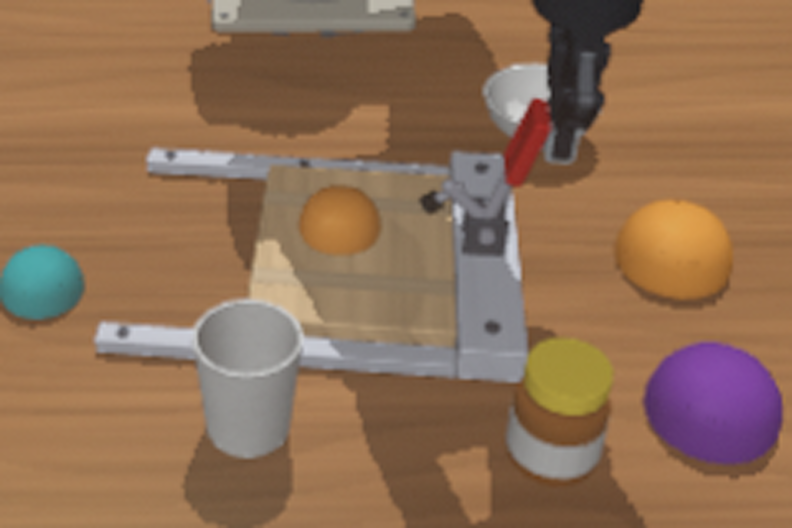

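View pics/t2.png

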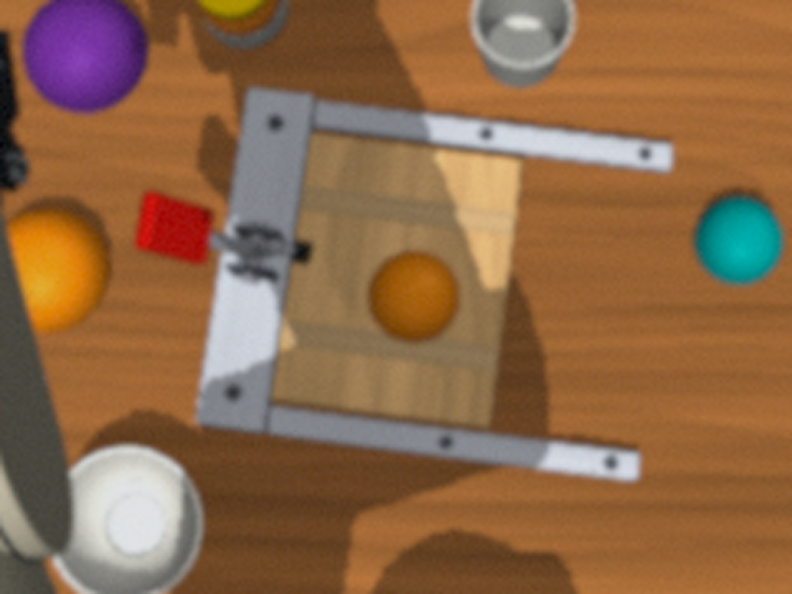

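The top view shows the board flush and square with the fruit upright. The scene view shows the lever (crop (530,140)) partly raised under the finger; the stop was a brief spike. I carry on.

```bash
python3 - <<'E'
from w import *
for x in (60,50,40,30,22,14):
    r=env.movel(w(x,0,118),velocity=.04,stop_force=30);print(x,r,fr(),ff(),env.get_time())
    if r and x<50: break
d=get_image("scene");cv2.imwrite("pics/s3.png",cv2.resize(d["image"][130:290,240:480,::-1],None,fx=3.3,fy=3.3,interpolation=cv2.INTER_CUBIC))
E
```

```text
60 False [ 60.5  -1.2 119.5] [ 3.9 -1.1  9.2] 13.5833
50 False [ 51.1  -1.4 121.2] [ 5.   5.6 21.3] 13.9833
40 False [ 39.9  -1.4 119.6] [ 0.8 -0.6 10.9] 14.3833
30 False [ 29.6   0.8 117.1] [ 0.1  0.2 -1. ] 14.7833
22 False [2.170e+01 1.000e-01 1.179e+02] [ 0.6 -0.7  0.4] 15.1333
14 False [ 13.7  -0.  118. ] [-0.6  0.1  1.1] 15.4833
```

View pics/s3.png

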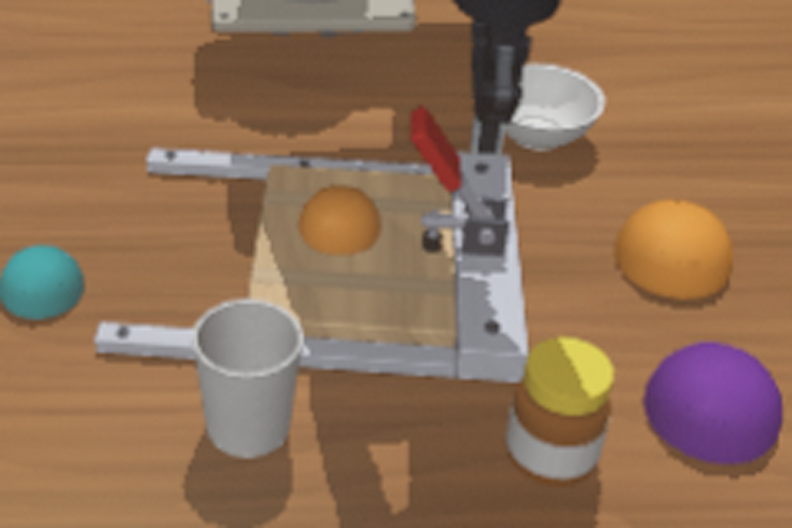

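The lever (crop (435,145)) has snapped over to -x and its foot (432,240) is down on the board. I retreat and check.

```bash
python3 - <<'E'
from w import *
env.movel(w(70,0,125),velocity=.12); env.movel(w(110,0,280),velocity=.2); env.move_ptp(w(240,0,280),O); env.pause(.5)
print(ff(),env.get_time())
d=get_image("top");cv2.imwrite("pics/t4.png",cv2.resize(d["image"][120:330,160:440,::-1],None,fx=2.8,fy=2.8,interpolation=cv2.INTER_CUBIC))
E
```

```text
[-0.2 -0.7 -0.3] 18.1833
```

View pics/t4.png

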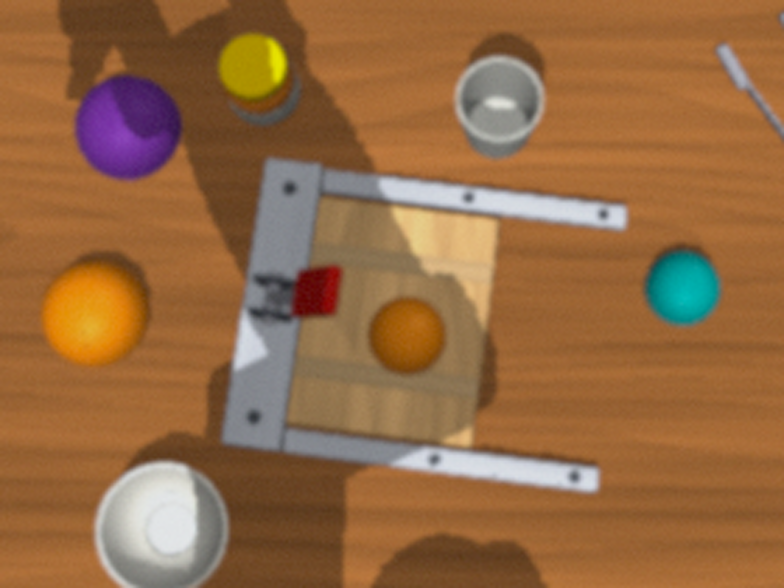

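The board is flush against the bar, the red lever is over it at (318,290), the fruit stands at (407,335), and the things around are unmoved.

```bash
python3 -c "
from cell import env
print(env.close_job())"
```

```text
the job is handed in; nothing more can be done
None
```

The board sits flush against the back bar, the red lever has snapped over and clamped it, the grapefruit rode along upright, the surrounding objects in view did not move, and the job is handed in at about 18 s.

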